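Bolt the carving blank into its fixture

TASK

Lock the half-carved wooden blank into its steel fixture: press the long sprung catch plate well down with one fingertip and keep it down while the other fingertip pushes the bolt's upright tab until the bolt is fully home in the keeper on the blank. Then let the catch spring up again and take the hand away; only push and press, pick nothing up, and leave the other things on the bench where they are.

Things in the scene. Friction and masses are not known exactly. Their poses are not given: they have to be found in the camera images.
- fixture: Fixed steel fixture: base plate 170 x 220 x 12 mm, catch plate on its -x side, bolt on its +x side, pale carved wooden blank (344 x 70 x 62 mm high, along fixture x) at y = 103 to 173 mm. Origin at bench height amid the mechanism; z up, y (bolt's locking direction) roughly to the robot's left, yaw varies. Low bolt guides at y = -75 and 62 mm and the keeper are at most 51 mm high.
- catch_top (a point): Centre of the top of the catch plate: flat steel, 40 mm wide (fixture x), 120 mm long (fixture y), at fixture x = -35, y = -20 mm, top 68 mm above the bench when up. Sprung; moves straight down up to 12 mm (4 N at first, 9 N at the bottom). May be pressed anywhere along its length, and a fingertip can slide along it while pressing.
- tab_top (a point): Centre of the top edge of the bolt's upright tab: flat steel, 30 mm wide (fixture x), 10 mm thick (fixture y), from the bolt bar (14 mm square, top 43 mm above the bench) up to 92 mm. At fixture x = 30 mm (65 mm from the catch plate's centre line), y = -22 mm plus the bolt's joint value. Push its -y face towards fixture +y.
- keeper (a point): Middle of the mouth of the steel keeper on the blank into which the bolt's nose slides; fixture x = 30, y = 90 mm, 36 mm above the bench.
- bolt (a joint): Slide of the bolt in m: 0 drawn back, 0.045 home at its stop (tab nearest the blank). Starts between 0 and 0.007; with the catch up it has only this play (the catch's tooth stops it at about 0.009). Friction about 2.5 N; it stays where it is left.
- catch (a joint): Travel of the catch plate in m: 0 up, 0.012 fully down. Its tooth clears the bolt from about 0.005; it counts as held down from 0.006 (aim for 0.009). With the bolt home and the catch let go, the tooth enters the bolt's second notch and this reads 0 again.
- gouge: Loose carving gouge lying on the bench, wooden handle 100 mm and blade, 225 mm in all; leave alone.
- skew: Loose carving skew chisel, 205 mm in all, like the gouge; leave alone.
- mallet: Loose round carver's mallet standing on its head, 90 mm across, 235 mm tall; leave alone.
- glue: Loose white bottle, 56 mm across, 140 mm tall; leave alone.
- screwbox: Loose open cardboard box 100 x 70 x 50 mm; leave alone.
- offcut: Loose wooden offcut 90 x 45 x 30 mm; leave alone.
- plug: Loose wooden plug, 22 mm across, 30 mm tall, standing on the fixture's base plate near its +x, -y corner (top 42 mm above the bench); leave alone.
- tin: Loose open metal tin, 66 mm across, 75 mm tall; leave alone.

How it is judged:
On the way, in this order (a step that is already met when the one before it is completed fails the run):
1. the catch is pressed down while the bolt is still drawn back (value of joint catch above 0.006 m and value of joint bolt below 0.011 m), for 0.1 s.
2. the bolt is pushed home with the catch still held down (value of joint catch above 0.006 m and value of joint bolt above 0.041 m), for 0.1 s.
At the end, for the whole second after the job is handed in: The bolt is home (within 4 mm of its stop), at rest, and the catch has sprung back up (within 2 mm of its top position) (value of joint bolt above 0.041 m and value of joint catch below 0.002 m and velocity of joint bolt below 0.005 m/s); the robot touches nothing.
It fails at once if the catch is let up (less than 6 mm down) while the bolt is on its way between its two ends (value of joint catch below 0.006 m and value of joint bolt between 0.012 and 0.04 m).
It fails at once if one of the loose things is shoved more than 20 mm, tipped or lifted (distance of any of gouge, skew, mallet, glue, screwbox, offcut, plug, tin from where it was at the start of the episode above 0.02 m or angle between any of mallet, glue, screwbox, offcut, plug, tin's own z axis and vertical above 0.35 rad).
It also fails if it takes over 35 s, if anything falls off the work surface, if the arm or the gripper's body presses on something with over 40 N, if the wrist force passes 120 N, or if a joint passes its speed limit or range.

ROBOT

A 6-joint arm with a two-finger parallel gripper is mounted at the origin on the work surface. World frame = base frame: x ahead of the robot, y to its left, z up, the work surface at z = 0. Lengths are in m, angles in rad, forces in N, time in s.
With the tool pointing down it reaches from about 0.325 to 0.85 m from the base axis. Payload 15.5 kg.
Tool frame: the origin (TCP) lies midway between the tips of the shut fingers; the grasp point (between the pads) lies 19 mm behind it (tcp_to_grasp is the distance from the TCP to the grasp point, in m); z points along the fingers, x is the direction in which the jaws open and shut, and the axes are right-handed (so a half turn about z gives the same grasp; the last joint's range is limited). The gripper opens to 91 mm and grips with 3 to 60 N. Pads are 32 mm wide; open, the fingers measure 118 mm over their backs; the gripper's body (76 mm by 178 mm) begins 60 mm behind the grasp point.
Start: joints at [-1.407, 0.494, 1.345, -0, 1.302, -0.096], TCP at [0.161, -0.604, 0.214] pointing down, gripper open.
Joint ranges: [-2.91, 2.91], [-0.82, 2.16], [0.22, 2.67], [-1.22, 4.37], [0.12, 2.79], [-3.08, 3.08]. Speed limits (rad/s): [1.89, 1.89, 2.57, 3.01, 3.01, 3.01].

INTERFACE

Orientations are given as a rotation vector (axis times angle).
In Python, from rig import read_state, get_image, job_done, spot_in, mark_of, tcp_to_grasp gives the robot as it stands. The module is installed in compiled form; this text tells all that it offers.
- The arm moves only by the tool arm_command, never from a script. Its argument "increments" is a list of rows, each a list of 3 entries, a list of its own where there are three numbers: the turn, a rotation vector about the world's x, y, z in rad, then the shift along the world's x, y, z in m, then the opening, from 0 (shut) to 1 (fully open). In form: [[[ax, ay, az], [tx, ty, tz], hand], ...]. A call has exactly 10 rows; each row is the pose to reach, as a shift and turn from the pose commanded when the call began; what a row does not reach only later rows make up. A row lasts 1/10 s, in which the tool goes at most 50 mm and 8.59 degrees, less where a joint would pass 70% of its speed; a pose out of reach is approached as far as the arm can. A call with a gripper value outside its range is refused whole. The fingers move at their own pace and stop on an object; the grip force is fixed at half the most. Time passes only in rows, so rows that repeat a pose let the fingers close, or fill a call up. It gives the time, the measured TCP pose, the force and the opening at its end, in the units of the state.
- read_state(): the state, without advancing time (a new reading comes with each control period).
- get_image(name): name is "scene" or "top"; returns a dict with "color" (480x640x3 uint8, blue, green, red), "intrinsics" (3x3 intrinsics, pixels), "world_from_camera" (4x4, takes a point from camera to world coordinates). Camera axes: x right, y up, looking along -z (the intrinsics and any distortion apply to the point x, -y, -z); pixel columns grow to the right and rows downward; lengths in m; the calibration is good to about 2 mm. A picture is of the moment at which its call begins. There is no depth.
- job_done(): hands the job in, once; it reports no verdict.
Trained networks look in the newest picture that a camera, given by its name, has taken for a name from the list of things; names that differ only in an ending like _2 or _b are one class to them, and where a whole thing is asked for, a point or a joint stands for the part that bears it (a point fixed in the world has none). Each returns a list of dicts, best first, with "score" (0 to 1); they miss things now and then, are a little off and sometimes report something else, mostly with a low value. They report only what shows in the picture. A call takes as long as a camera call.
- spot_in(thing, camera): "uv" ([column, row] in pixels, amid what is visible of it).
- mark_of(thing, camera): "uv" ([column, row] in pixels: a listed point, or the origin of a listed thing).
The state is a dict: "time": time; "qpos": joint angles; "joint_vel": joint speeds; "tau": joint torques, N m; "position": TCP position; "tool_rot": TCP orientation; "contact_force": force on the tool from outside, world axes, zero at the start; "wrist_torque": the same for the moment, N m; "width": finger opening in m.
Only numpy, scipy, OpenCV 4.12 (cv2) and the standard library are available. Lean on these libraries where they do the work, as an engineer would, in place of code of your own. Each camera call takes 0.05 s, during which the arm holds its last target.

## Working session

There is one attempt and no reset: what is moved stays moved. The work goes in short steps, Python scripts to look and compute and a tool call to move; the robot and the scene stay as the last step left them, time stands still between calls to the robot, and variables do not carry over. Pictures are saved under pics/ and viewed, and the job is handed in when it is done.

Besides the shell and the picture viewer there is one more tool, called after "Emit:" in YAML: its name, and indented under it one key for each argument. arm_command: Moves the arm, as the interface text tells. Its arguments: {"type":"object","properties":{"increments":{"type":"array","items":{"type":"array"}}},"required":["increments"]}

```bash
mkdir -p pics; python3 - <<'E'
from rig import *
import cv2,numpy as np
s=read_state(); print({k:np.round(v,4).tolist() for k,v in s.items()})
for c in ("scene","top"):
    d=get_image(c); cv2.imwrite(f"pics/{c}0.png",d["color"])
    print(c,np.round(d["intrinsics"],1).tolist(),np.round(d["world_from_camera"],4).tolist())
    for t in ("catch_top","tab_top","keeper","fixture"):
        print(t,[(np.round(r["uv"],1).tolist(),round(r["score"],2)) for r in mark_of(t,c)][:3])
    for t in ("mallet","glue","plug","tin","screwbox","offcut"):
        print(t,[(np.round(r["uv"],1).tolist(),round(r["score"],2)) for r in spot_in(t,c)][:2])
E
```

```text
{'time': 0.0, 'qpos': [-1.4065, 0.4942, 1.3461, 0.0, 1.3025, -0.0955], 'joint_vel': [-0.0009, -0.0008, 0.0004, -0.0001, 0.0017, 0.0002], 'tau': [-0.0041, -87.8834, -38.1849, 0.0704, 0.0533, -0.0001], 'position': [0.1605, -0.6036, 0.2133], 'tool_rot': [-2.4898, 1.9145, 0.0014], 'contact_force': [0.4097, -0.7259, 0.878], 'wrist_torque': [0.009, -0.0291, 0.0031], 'width': 0.0912}
scene [[543.8, 0.0, 312.5], [0.0, 543.8, 246.2], [0.0, 0.0, 1.0]] [[-0.667, -0.5437, 0.5094, 1.1739], [0.7448, -0.5036, 0.4377, 0.5258], [0.0186, 0.6714, 0.7409, 0.9376], [0.0, 0.0, 0.0, 1.0]]
catch_top [([295.1, 204.8], 0.8)]
tab_top [([272.6, 215.9], 0.97)]
keeper [([320.7, 254.5], 0.96)]
fixture [([295.0, 237.6], 0.58)]
mallet [([376.1, 294.6], 0.74), ([308.9, 245.2], 0.35)]
glue [([401.6, 245.0], 0.75)]
plug [([281.7, 228.1], 0.56), ([221.3, 174.0], 0.36)]
tin [([190.7, 218.6], 0.63)]
screwbox [([240.6, 263.7], 0.88)]
offcut [([315.4, 198.8], 0.6)]
top [[578.5, 0.0, 322.3], [0.0, 578.5, 247.0], [0.0, 0.0, 1.0]] [[0.0251, 0.9918, -0.1249, 0.4275], [-0.9997, 0.0245, -0.0062, 0.0199], [-0.003, 0.125, 0.9921, 1.3369], [0.0, 0.0, 0.0, 1.0]]
catch_top [([381.2, 282.9], 0.65)]
tab_top [([374.6, 256.7], 0.85), ([448.5, 285.1], 0.26)]
keeper [([331.3, 261.1], 0.68), ([255.8, 241.3], 0.31)]
fixture [([366.1, 271.7], 0.91)]
mallet [([251.6, 238.4], 0.97)]
glue [([268.3, 311.4], 0.63), ([374.8, 260.7], 0.63)]
plug [([407.1, 237.5], 0.59)]
tin [([455.9, 209.4], 0.65)]
screwbox [([380.0, 202.5], 0.59)]
offcut [([387.6, 326.8], 0.94)]
```

View pics/scene0.png

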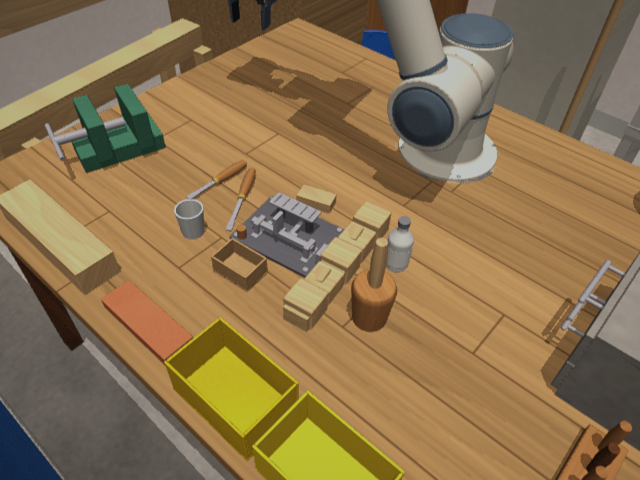

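View pics/top0.png

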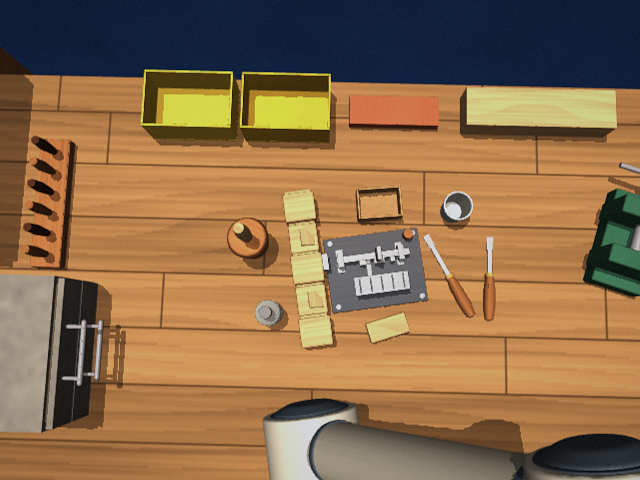

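```bash
cat >h.py <<'E'
import numpy as np
K={'scene':np.array([[543.8,0,312.5],[0,543.8,246.2],[0,0,1]]),'top':np.array([[578.5,0,322.3],[0,578.5,247],[0,0,1]])}
def ray(d,uv):
    K=d["intrinsics"];T=d["world_from_camera"]
    v=np.array([(uv[0]-K[0,2])/K[0,0],-(uv[1]-K[1,2])/K[1,1],-1]); return T[:3,3],T[:3,:3]@v
def atz(d,uv,z):
    o,r=ray(d,uv); return o+r*(z-o[2])/r[2]
def tri(d1,u1,d2,u2):
    A=[];b=[]
    for d,u in((d1,u1),(d2,u2)):
        o,r=ray(d,u);r=r/np.linalg.norm(r);P=np.eye(3)-np.outer(r,r);A.append(P);b.append(P@o)
    return np.linalg.lstsq(np.vstack(A),np.hstack(b),rcond=None)[0]
def proj(d,p):
    T=d["world_from_camera"];c=T[:3,:3].T@(np.asarray(p)-T[:3,3]);K=d["intrinsics"]
    return np.array([K[0,0]*c[0]/-c[2]+K[0,2],K[1,1]*-c[1]/-c[2]+K[1,2]])
E
python3 - <<'E'
from rig import *
from h import *
import cv2
D={c:get_image(c) for c in("scene","top")}
Z={"catch_top":.068,"tab_top":.092,"keeper":.036,"fixture":0}
for t,z in Z.items():
    u={c:mark_of(t,c)[0]["uv"] for c in D}
    print(t,[np.round(atz(D[c],u[c],z),4).tolist() for c in D],"tri",np.round(tri(D["scene"],u["scene"],D["top"],u["top"]),4))
for c,(x0,y0,x1,y1) in {"scene":(200,140,400,290),"top":(280,190,440,310)}.items():
    im=D[c]["color"][y0:y1,x0:x1]; im=cv2.resize(im,(800,600),interpolation=cv2.INTER_CUBIC); cv2.imwrite(f"pics/{c}_zoom.png",im)
E
```

```text
catch_top [[0.5077, -0.0979, 0.068], [0.5111, -0.1088, 0.068]] tri [ 0.5081 -0.1047  0.0651]
tab_top [[0.5793, -0.1013, 0.092], [0.5725, -0.0956, 0.092]] tri [ 0.5755 -0.0992  0.0897]
keeper [[0.5604, 0.0155, 0.036], [0.6809, -0.2613, 0.036]] tri [ 0.6136 -0.114   0.0758]
fixture [[0.5401, -0.0728, 0.0], [0.5398, -0.0744, 0.0]] tri [ 0.5396 -0.074  -0.0012]
```

View pics/scene_zoom.png

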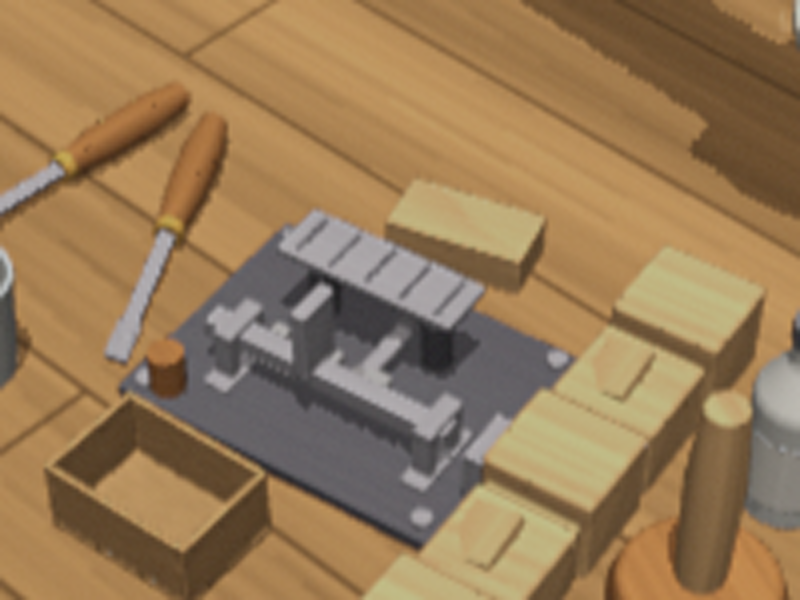

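View pics/top_zoom.png

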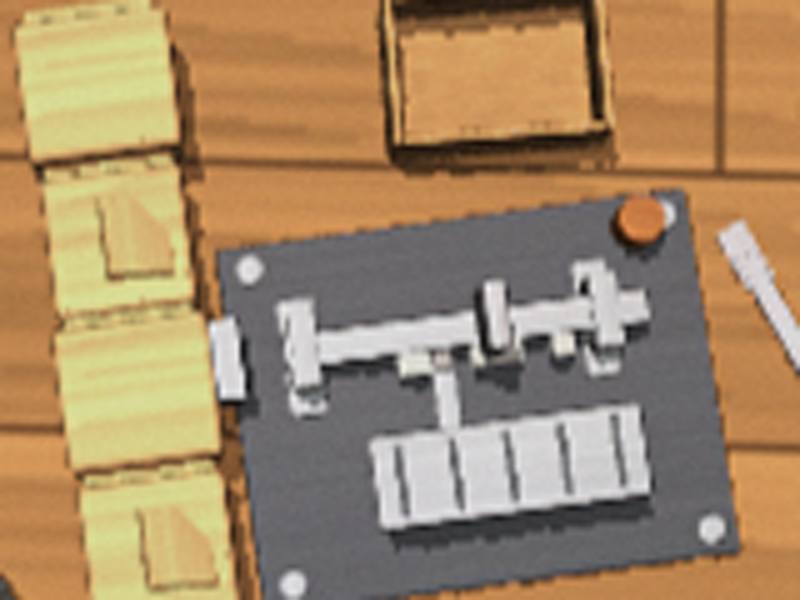

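```bash
python3 - <<'E'
from rig import *
from h import *
d=get_image("top")
print('keeper',np.round(atz(d,(331.3,261.1),.036),4))
print(np.round(d["world_from_camera"],4).tolist())
# plate bolts / corners in zoom
E
```

```text
keeper [0.5598 0.0069 0.036 ]
[[0.0251, 0.9918, -0.1249, 0.4275], [-0.9997, 0.0245, -0.0062, 0.0199], [-0.003, 0.125, 0.9921, 1.3369], [0.0, 0.0, 0.0, 1.0]]
```

```bash
cat >>h.py <<'E'
def boxes(b):
    L=[]
    def box(x0,x1,y0,y1,z0,z1):
        P=[(x,y,z) for x in(x0,x1) for y in(y0,y1) for z in(z0,z1)]
        for i in range(8):
            for j in range(i):
                if sum(np.array(P[i])!=np.array(P[j]))==1: L.append((P[i],P[j]))
    box(-.055,-.015,-.08,.04,.068,.068); box(.015,.045,-.027+b,-.017+b,.043,.092)
    box(-.172,.172,.103,.173,0,.062)
    return L
def W(p,x,y,a):
    c,s=np.cos(a),np.sin(a); return np.array([x+c*p[0]-s*p[1],y+s*p[0]+c*p[1],p[2]])
E
python3 - <<'E'
from rig import *
from h import *
import cv2
from scipy.optimize import least_squares
D={c:get_image(c) for c in("scene","top")}
zt=lambda u:(280+u[0]/5-.4,190+u[1]/5-.4)
zs=lambda u:(200+u[0]/4-.4,140+u[1]/4-.4)
# catch corners: (-x,+y),(+x,+y),(+x,-y),(-x,-y)
m=[(-.055,.04,.068),(-.015,.04,.068),(-.015,-.08,.068),(-.055,-.08,.068)]
obs=[("top",p,zt(u)) for p,u in zip(m,[(383,528),(371,440),(640,406),(650,492)])]
obs+=[("scene",p,zs(u)) for p,u in zip(m,[(485,290),(458,325),(278,245),(318,211)])]
def f(q): return np.hstack([proj(D[c],W(p,*q[:3]))-u for c,p,u in obs])
r=least_squares(f,[.54,-.074,-.1]); q=r.x; print(np.round(q,4),np.round(r.fun,1))
for n,p in {"catch":(-.035,-.02,.068),"tab0":(.03,-.022,.092),"keep":(.03,.09,.036)}.items():
    print(n,np.round(W(p,*q),4),[np.round(proj(D[c],W(p,*q)),1).tolist() for c in D])
for c,(x0,y0) in {"scene":(250,180),"top":(320,230)}.items():
    im=cv2.resize(D[c]["color"][y0:y0+75,x0:x0+100],(800,600),interpolation=cv2.INTER_CUBIC)
    cv2.imwrite(f"pics/{c}_raw8.png",im)
    for a,b in boxes(.003):
        A,B=[tuple(int(v) for v in ((proj(D[c],W(t,*q))-[x0,y0]+.5)*8)) for t in(a,b)]
        cv2.line(im,A,B,(0,0,255),1)
    cv2.imwrite(f"pics/{c}_ov8.png",im)
E
```

```text
[ 0.5417 -0.0773  0.1594] [-1.1  0.8 -1.3  0.3 -1.  -0.2 -0.3  0.7  0.2 -1.2 -2.5  0.3 -0.8 -0.
 -0.9 -1.1]
catch [ 0.5103 -0.1026  0.068 ] [[294.4, 205.8], [380.9, 283.3]]
tab0 [ 0.5748 -0.0942  0.092 ] [[277.2, 214.5], [378.5, 252.7]]
keep [0.557  0.0163 0.036 ] [[319.3, 252.3], [327.1, 262.2]]
```

View pics/top_ov8.png

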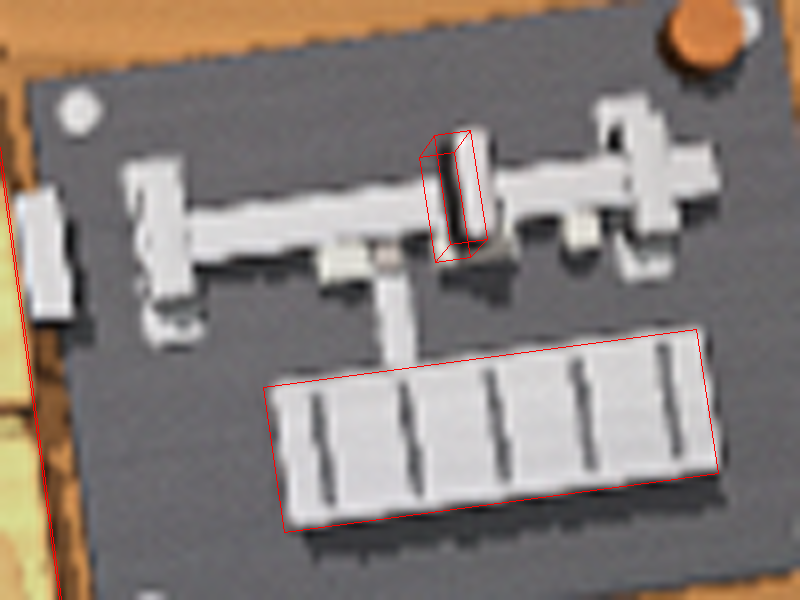

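View pics/scene_ov8.png

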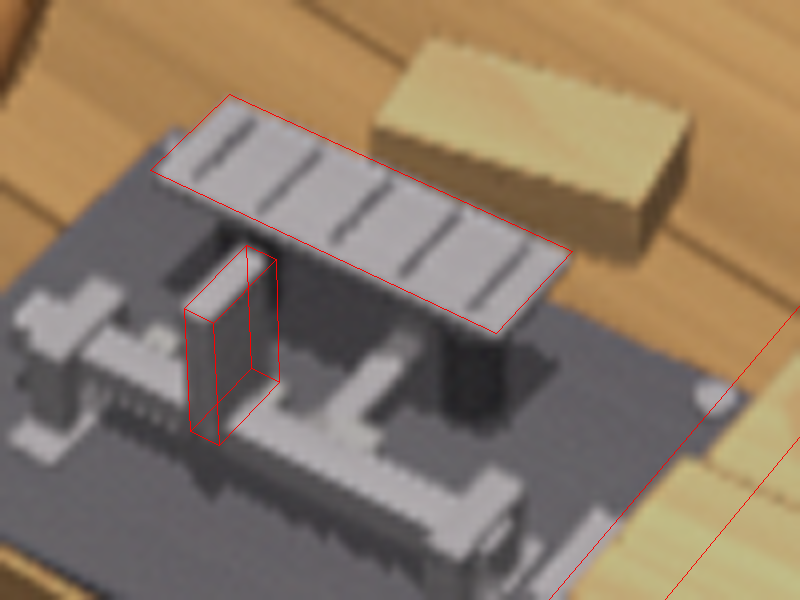

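Emit:
arm_command:
  increments:
    - [[0, 0, 0.1], [0.02, 0.025, 0.0], 0.566]
    - [[0, 0, 0.22], [0.047, 0.058, 0.0], 0.566]
    - [[0, 0, 0.34], [0.075, 0.092, 0.0], 0.566]
    - [[0, 0, 0.46], [0.103, 0.127, 0.0], 0.566]
    - [[0, 0, 0.58], [0.131, 0.161, 0.0], 0.566]
    - [[0, 0, 0.7], [0.159, 0.195, 0.0], 0.566]
    - [[0, 0, 0.82], [0.187, 0.23, 0.0], 0.566]
    - [[0, 0, 0.94], [0.215, 0.264, 0.0], 0.566]
    - [[0, 0, 1.06], [0.243, 0.299, 0.0], 0.566]
    - [[0, 0, 1.18], [0.271, 0.333, 0.0], 0.566]

```text
time: 2.75
position: [0.4325, -0.2694, 0.2141]
tool_rot: [3.135, -0.198, 0.0]
contact_force: [0.0, -1.3, -0.4]
width: 0.0517
```

Emit:
arm_command:
  increments:
    - [[0, 0, 0.06], [0.025, 0.03, 0.0], 0.566]
    - [[0, 0, 0.12], [0.05, 0.06, 0.0], 0.566]
    - [[0, 0, 0.18], [0.075, 0.09, -0.01], 0.566]
    - [[0, 0, 0.24], [0.095, 0.12, -0.03], 0.566]
    - [[0, 0, 0.286], [0.11, 0.136, -0.05], 0.566]
    - [[0, 0, 0.286], [0.115, 0.141, -0.07], 0.566]
    - [[0, 0, 0.286], [0.115, 0.141, -0.09], 0.566]
    - [[0, 0, 0.286], [0.115, 0.141, -0.1], 0.566]
    - [[0, 0, 0.286], [0.115, 0.141, -0.1], 0.566]
    - [[0, 0, 0.286], [0.115, 0.141, -0.1], 0.566]

```text
time: 3.75
position: [0.5468, -0.1304, 0.1145]
tool_rot: [3.132, 0.243, 0.001]
contact_force: [0.3, 0.5, -0.5]
width: 0.0516
```

```bash
python3 - <<'E'
from rig import *
from h import *
import cv2
s=read_state(); print(s["position"],s["tool_rot"],s["contact_force"])
d=get_image("scene")
x0,y0=220,130
im=cv2.resize(d["color"][y0:y0+120,x0:x0+160],(800,600),interpolation=cv2.INTER_CUBIC)
q=(.5417,-.0773,.1594)
for a,b in boxes(.003):
    A,B=[tuple(int(v) for v in ((proj(d,W(t,*q))-[x0,y0]+.5)*5)) for t in(a,b)]
    cv2.line(im,A,B,(0,0,255),1)
cv2.imwrite("pics/s1.png",im)
E
```

```text
[ 0.54677975 -0.13036222  0.11452613] [3.13199556e+00 2.42549920e-01 7.89040551e-04] [ 0.32610417  0.47789517 -0.48343613]
```

View pics/s1.png

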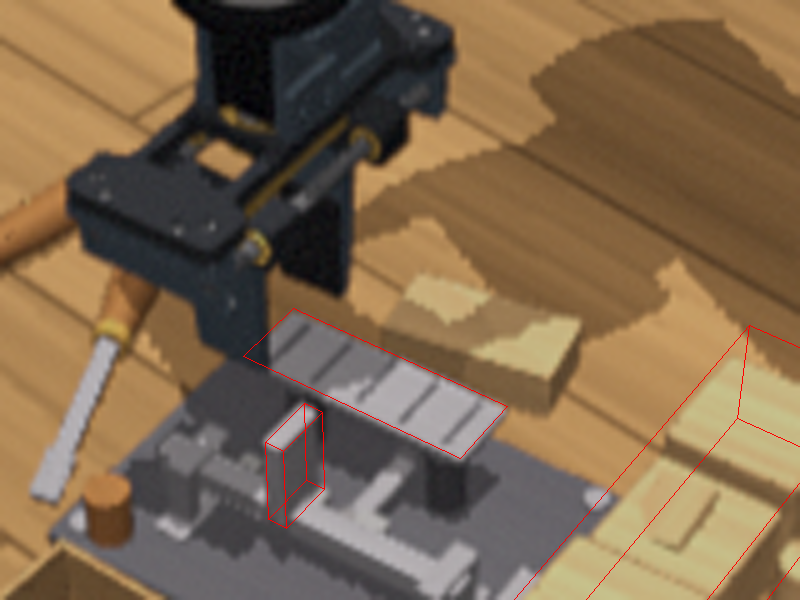

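Emit:
arm_command:
  increments:
    - [[0, 0, 0.005], [0, 0, -0.015], 0.566]
    - [[0, 0, 0.005], [0, 0, -0.03], 0.566]
    - [[0, 0, 0.005], [0, 0, -0.04], 0.566]
    - [[0, 0, 0.005], [0, 0, -0.045], 0.566]
    - [[0, 0, 0.005], [0, 0, -0.048], 0.566]
    - [[0, 0, 0.005], [0, 0, -0.051], 0.566]
    - [[0, 0, 0.005], [0, 0, -0.054], 0.566]
    - [[0, 0, 0.005], [0, 0, -0.056], 0.566]
    - [[0, 0, 0.005], [0, 0, -0.056], 0.566]
    - [[0, 0, 0.005], [0, 0, -0.056], 0.566]

```text
time: 4.8
position: [0.5466, -0.1301, 0.0584]
tool_rot: [3.131, 0.251, 0.0]
contact_force: [-2.8, -0.4, 6.5]
width: 0.0515
```

```bash
python3 - <<'E'
from rig import *
from h import *
import cv2
s=read_state(); print(s["position"],s["tool_rot"],s["contact_force"],s["wrist_torque"])
d=get_image("scene")
x0,y0=220,130
im=cv2.resize(d["color"][y0:y0+120,x0:x0+160],(800,600),interpolation=cv2.INTER_CUBIC)
cv2.imwrite("pics/s2.png",im)
E
```

```text
[ 0.54663448 -0.13013546  0.05836284] [3.13123792e+00 2.51158576e-01 4.50962918e-04] [-2.80187451 -0.42536413  6.50393712] [-0.12324415  0.64386544  0.03793091]
```

View pics/s2.png

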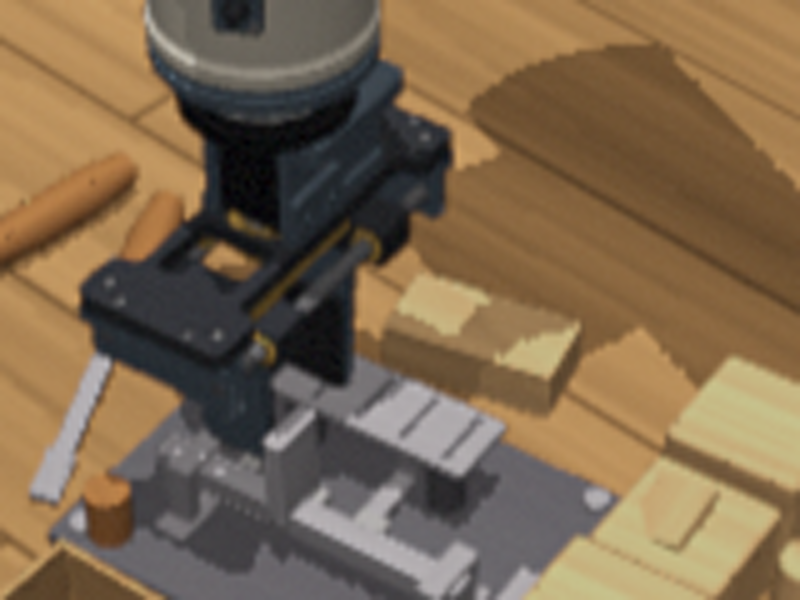

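Emit:
arm_command:
  increments:
    - [[0, 0, 0], [0, 0, -0.001], 0.566]
    - [[0, 0, 0], [-0.0008, 0.005, -0.001], 0.566]
    - [[0, 0, 0], [-0.0014, 0.009, -0.001], 0.566]
    - [[0, 0, 0], [-0.0022, 0.014, -0.001], 0.566]
    - [[0, 0, 0], [-0.0031, 0.0195, -0.001], 0.566]
    - [[0, 0, 0], [-0.004, 0.025, -0.001], 0.566]
    - [[0, 0, 0], [-0.005, 0.031, -0.001], 0.566]
    - [[0, 0, 0], [-0.0059, 0.037, -0.001], 0.566]
    - [[0, 0, 0], [-0.0068, 0.0425, -0.001], 0.566]
    - [[0, 0, 0], [-0.0075, 0.047, -0.001], 0.566]

```text
time: 5.85
position: [0.5402, -0.0837, 0.0577]
tool_rot: [3.13, 0.251, 0.004]
contact_force: [-0.9, -7.4, 6.8]
width: 0.0515
```

```bash
python3 - <<'E'
from rig import *
from h import *
import cv2
s=read_state(); print(s["position"],s["tool_rot"],s["contact_force"],s["wrist_torque"])
d=get_image("scene")
x0,y0=220,130
im=cv2.resize(d["color"][y0:y0+120,x0:x0+160],(800,600),interpolation=cv2.INTER_CUBIC)
cv2.imwrite("pics/s3.png",im)
E
```

```text
[ 0.54020775 -0.08372576  0.05774224] [3.12973669 0.25134505 0.00382741] [-0.89711658 -7.39513089  6.76927925] [-1.4378465   0.13418847  0.04496266]
```

View pics/s3.png

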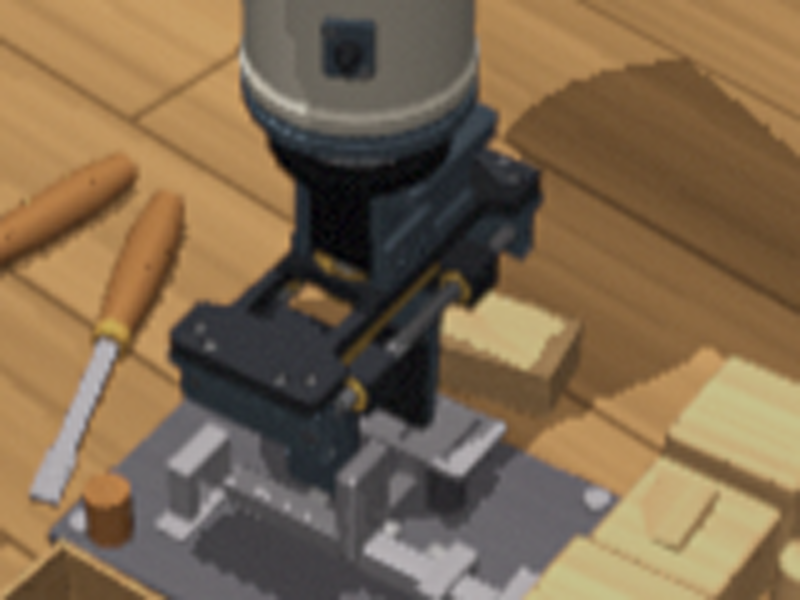

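Emit:
arm_command:
  increments:
    - [[0, 0, 0], [-0.0003, 0.002, 0], 0.566]
    - [[0, 0, 0], [-0.0006, 0.004, 0], 0.566]
    - [[0, 0, 0], [-0.001, 0.006, 0], 0.566]
    - [[0, 0, 0], [-0.0011, 0.007, 0], 0.566]
    - [[0, 0, 0], [-0.0013, 0.008, 0], 0.566]
    - [[0, 0, 0], [-0.0014, 0.009, 0], 0.566]
    - [[0, 0, 0], [-0.0014, 0.009, 0], 0.566]
    - [[0, 0, 0], [-0.0014, 0.009, 0], 0.566]
    - [[0, 0, 0], [-0.0014, 0.009, 0], 0.566]
    - [[0, 0, 0], [-0.0014, 0.009, 0], 0.566]

```text
time: 6.9
position: [0.5394, -0.0774, 0.0579]
tool_rot: [3.127, 0.25, 0.005]
contact_force: [-1.4, -31.9, 5.3]
width: 0.0516
```

```bash
python3 - <<'E'
from rig import *
from h import *
import cv2
d=get_image("scene")
x0,y0=270,190
im=cv2.resize(d["color"][y0:y0+75,x0:x0+100],(800,600),interpolation=cv2.INTER_CUBIC)
q=(.5417,-.0773,.1594)
for a,b in boxes(.045)[12:24]+boxes(.041)[12:24]:
    A,B=[tuple(int(v) for v in ((proj(d,W(t,*q))-[x0,y0]+.5)*8)) for t in(a,b)]
    cv2.line(im,A,B,(0,0,255),1)
cv2.imwrite("pics/s4.png",im)
E
```

```text
(no output)
```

View pics/s4.png

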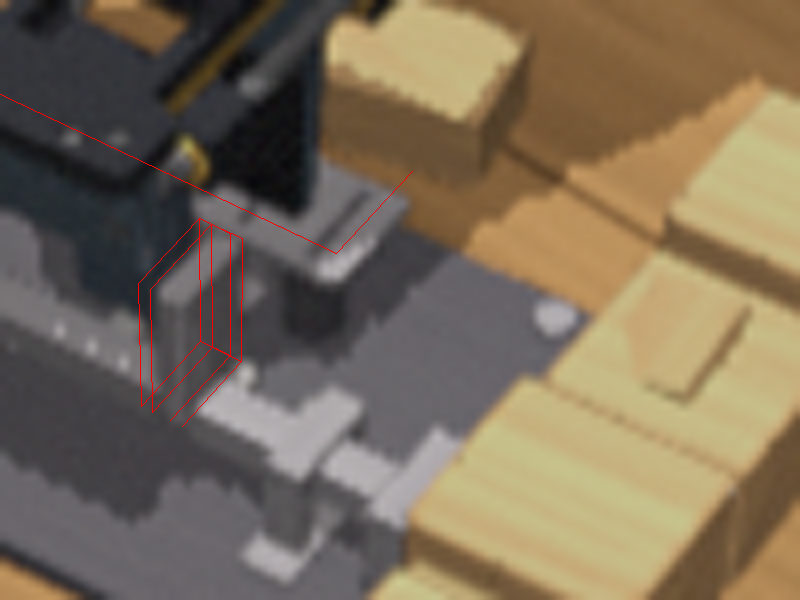

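Emit:
arm_command:
  increments:
    - [[0, 0, 0], [0.0005, -0.003, 0], 0.566]
    - [[0, 0, 0], [0.0009, -0.006, 0], 0.566]
    - [[0, 0, 0], [0.0013, -0.008, 0], 0.566]
    - [[0, 0, 0], [0.0013, -0.008, 0], 0.566]
    - [[0, 0, 0], [0.0013, -0.008, 0.005], 0.566]
    - [[0, 0, 0], [0.0013, -0.008, 0.012], 0.566]
    - [[0, 0, 0], [0.0013, -0.008, 0.03], 0.566]
    - [[0, 0, 0], [0.0013, -0.008, 0.06], 0.566]
    - [[0, 0, 0], [0.0013, -0.008, 0.09], 0.566]
    - [[0, 0, 0], [0.0013, -0.008, 0.12], 0.566]

```text
time: 7.95
position: [0.5389, -0.082, 0.1785]
tool_rot: [3.131, 0.251, 0.0]
contact_force: [1.1, -0.9, -0.7]
width: 0.0513
```

Emit:
arm_command:
  increments:
    - [[0, 0, 0], [-0.01, -0.02, 0.01], 0.566]
    - [[0, 0, 0], [-0.02, -0.05, 0.02], 0.566]
    - [[0, 0, 0], [-0.04, -0.08, 0.03], 0.566]
    - [[0, 0, 0], [-0.06, -0.11, 0.04], 0.566]
    - [[0, 0, 0], [-0.08, -0.14, 0.04], 0.566]
    - [[0, 0, 0], [-0.09, -0.17, 0.04], 0.566]
    - [[0, 0, 0], [-0.1, -0.19, 0.04], 0.566]
    - [[0, 0, 0], [-0.1, -0.2, 0.04], 0.566]
    - [[0, 0, 0], [-0.1, -0.2, 0.04], 0.566]
    - [[0, 0, 0], [-0.1, -0.2, 0.04], 0.566]

```text
time: 8.95
position: [0.4393, -0.2814, 0.217]
tool_rot: [-3.131, -0.251, -0.0]
contact_force: [-0.2, 0.4, 0.4]
width: 0.0513
```

```bash
python3 - <<'E'
from rig import *
from h import *
import cv2
s=read_state(); print(s["time"],s["position"],s["contact_force"])
q=(.5417,-.0773,.1594)
for c,x0,y0,n in (("scene",250,180,"s5"),("top",300,220,"t5")):
    d=get_image(c)
    im=cv2.resize(d["color"][y0:y0+75,x0:x0+100],(800,600),interpolation=cv2.INTER_CUBIC)
    for a,b in boxes(.045):
        A,B=[tuple(int(v) for v in ((proj(d,W(t,*q))-[x0,y0]+.5)*8)) for t in(a,b)]
        cv2.line(im,A,B,(0,0,255),1)
    cv2.imwrite(f"pics/{n}.png",im)
E
```

```text
8.95 [ 0.43929566 -0.28139265  0.2169518 ] [-0.16856747  0.43741527  0.38469499]
```

View pics/s5.png

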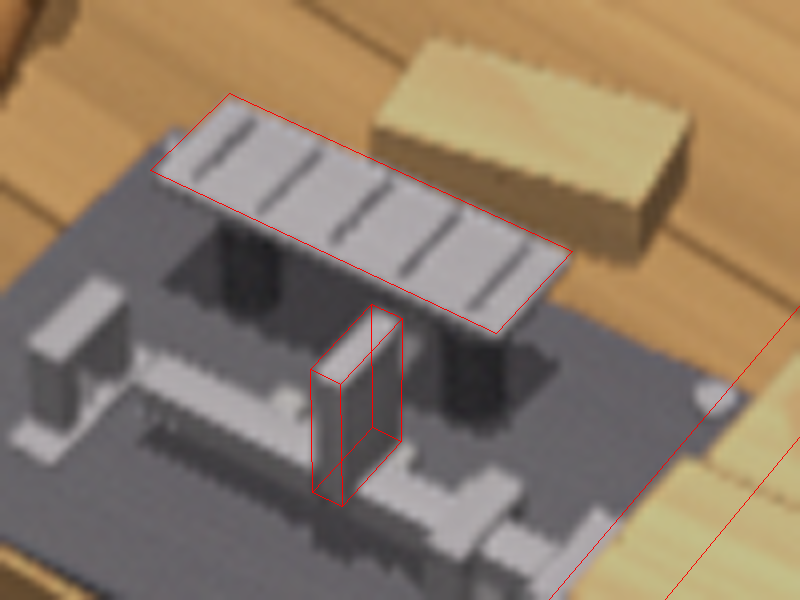

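View pics/t5.png

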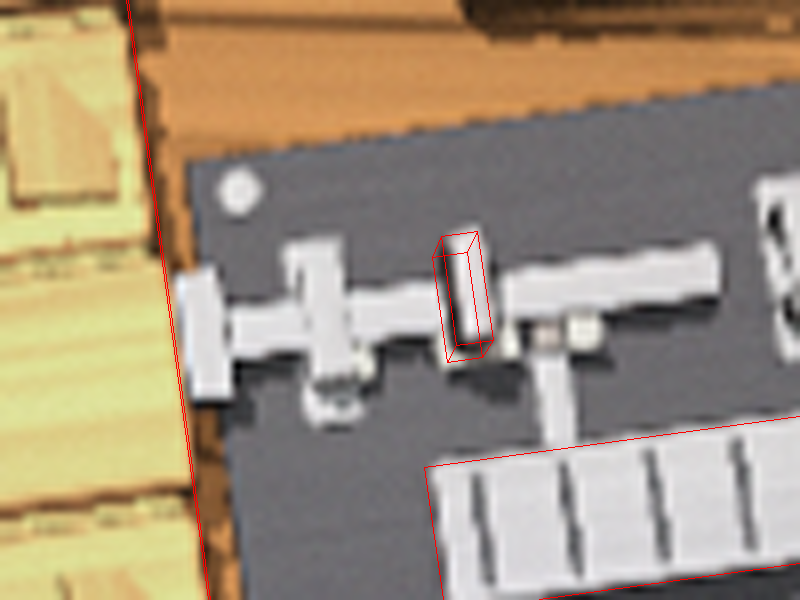

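The pictures show the tab on the 45 mm overlay (scene 8x about 355,350), the bolt's nose in the keeper, the tooth in the second notch and the catch plate back at its starting height. The hand is clear, so I'm handing in.

```bash
python3 -c "
from rig import *
print(job_done())"
```

```text
the job is handed in; nothing more can be done
None
```

The bolt is home in the keeper, the catch has sprung back up, and I handed the job in at about 9 s of the 35 s allowed. `job_done()` reports no verdict, so the result below rests on my own checks.

**What I did:** I held the tool upright with the jaws along fixture x, about 51 mm open. One fingertip pressed the catch to about z = 58 mm, roughly 10 mm down. The other fingertip pushed the tab until the bolt met its stop, where the sideways force rose to about 32 N. I then backed off about 5 mm, lifted straight up and moved the hand away.

**Last checks:**
- **Bolt and catch:** in both cameras the tab matches the model drawn at 45 mm to about 1–2 mm. The nose is in the keeper, and the catch plate is back at its original height.
- **Contact:** the force reading after withdrawing was only noise, under 1 N.
- **Loose things:** nothing the arm did came near them, and the offcut looks unmoved. I did not measure the other loose things again.

**Disagreements:**
- **Keeper:** the network's first keeper marks from the two cameras did not agree, because the second reading of the top view jumped to another spot. I fitted the fixture's pose from the catch plate's corners instead.
- **Catch depth:** the first vertical force (6.5 N) suggested a slightly shallower press than the height did, so I pressed about 1 mm deeper before pushing the bolt.

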